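# Shut the cash box and uncover its keyhole

## Task

The bakery's cash box stands open. Lower its lid until it is fully shut, without letting it slam; then swing the small keyhole cover on the lid about a quarter turn aside, to either side, so that the keyhole lies clear for the key. Do not disturb the mug, the shaker and the money dish.

Things in the scene. Friction and masses are not known exactly. Their poses are not given: they have to be found in the camera images.
- cash_box: Blue steel cash box with a black coin tray, 150 mm deep (its x) by 200 mm wide (its y), walls 80 mm high; heavy, does not move. Origin: centre of its underside; x points from the front to the hinge side, away from the robot; z up. Lid: 158 by 208 mm, 6 mm plate, rim 16 mm below the plate at front and sides; shut, its outer face is 86 mm above the worktop.
- lid (a joint): Lid angle in rad: 0 fully shut, grows as it opens, 1.57 upright, stops at 0 and 1.6. The hinge is stiff: the lid (0.35 kg) stays where it is left at any angle and must be pushed down all the way to the stop (2 to 5 N at its front edge).
- lid_hinge (a point): Point on the lid's hinge line at mid width, 80 mm above the worktop, 79 mm behind the box's centre along the box's x; the hinge line runs along the box's y. A folded flat wire handle, 96 mm wide and 6 mm high, lies on the lid's outer face 26 to 55 mm from the hinge.
- lid_edge (a point): Point on the lid's outer face at the middle of its free (front) edge: 158 mm from the hinge along the lid; the outer face lies 6 mm outside the plane through the hinge line. Near the edge this face is flat and bare to each side of the keyhole cover.
- lid_keyhole (a point): Keyhole in a 22 mm round brass plate on the lid's outer face, at mid width, 25 mm from the front edge; hidden at first under the steel keyhole cover. The cover's pin is at mid width too, 60 mm from the front edge (98 mm from the hinge).
- cover (a joint): Angle of the keyhole cover in rad about its pin, square to the lid: 0 = pointing from the pin to the lid's front edge, over the keyhole; positive swings it to the box's -y, negative to the box's +y (positive is anticlockwise seen from above the shut lid); stops at -1.7 and 1.7. The pin is slightly stiff (about 1 N at the knob): the cover stays where it is left.
- cover_knob (a point): Centre of the top of the red round knob, 12 mm in diameter, standing 18 mm up from the steel keyhole cover, whose top is 4 mm above the lid's outer face (knob top 22 mm above that face). It sits on the cover's 27 mm round end, 35 mm from the cover's pin.
- mug: White mug with a handle, 92x127x95 mm, loose, to be left alone. Origin: centre of its underside.
- sugar_shaker: Small glass shaker with a grey top, 44 mm in diameter, 90 mm high, loose, to be left alone. Origin: centre of its underside.
- money_dish: Flat black round dish, 164 mm in diameter, 16 mm high, loose, to be left alone. Origin: centre of its underside.

How it is judged (in metres and radians):
On the way, in this order (a step that is already met when the one before it is completed fails the run):
1. the lid is fully shut (value of joint lid below 0.035 rad), for 0.2 s.
2. with the lid shut, the keyhole cover is swung aside (value of joint lid below 0.035 rad and (value of joint cover above 0.9 rad or value of joint cover below -0.9 rad)), for 0.2 s.
At the end, for the whole second after the job is handed in: The lid is shut (within 0.035 rad, 5 mm at its front edge) and the keyhole cover rests at least 0.9 rad to one side or the other of the keyhole (all of step 2 and velocity of joint cover between -0.1 and 0.1 rad/s); the robot touches nothing.
It fails at once if the lid slams (faster than 2.5 rad/s over the last 0.25 rad) (value of joint lid below 0.25 rad and velocity of joint lid below -2.5 rad/s).
It fails at once if the mug, the shaker or the money dish is moved by more than 30 mm (distance of any of mug, sugar_shaker, money_dish from where it was at the start of the episode above 0.03 m).
It also fails if it takes over 48 s, if anything falls off the work surface, if the arm or the gripper's body presses on something with over 40 N, if the wrist force passes 120 N, or if a joint passes its speed limit or range.

## Robot

A 6-joint arm with a two-finger parallel gripper is mounted at the origin on a cart in front of the work surface, level with it; the furniture and walls round the work are solid. World frame = base frame: x ahead of the robot, y to its left, z up, the work surface at z = 0. Lengths are in mm, angles in degrees, forces in N, time in s.
With the tool pointing down it reaches from about 300 to 850 mm from the base axis. Payload 4.2 kg.
Tool frame: the origin (TCP) lies between the finger pads; the fingertips stand 22 mm ahead of it and the grasp point (between the pads) lies 3 mm ahead of it; z points along the fingers, y is the direction in which the jaws open and shut (so a half turn about z gives the same grasp; the last joint's range is limited). The gripper opens to 91 mm and grips with 3 to 60 N. Pads are 32 mm wide; open, the fingers measure 118 mm over their backs; the gripper's body (76 mm by 178 mm) begins 60 mm behind the grasp point.
Start: joints at [-68.297, 18.312, 89.639, -0, 72.044, -1.146], TCP at [223.284, -529.892, 235.976] pointing down, gripper open.
Joint ranges: [-177.97, 177.97], [-48.28, 115.42], [12.27, 149.76], [-77.06, 257.06], [2.81, 150.46], [-146.56, 146.56]. Speed limits (degrees/s): [147.25, 147.25, 180, 180, 180, 180].

## Interface

Orientations are given as [roll, pitch, yaw] about the fixed x, y, z axes, in that order (R = Rz(yaw) Ry(pitch) Rx(roll)).
In Python, from workcell import * gives the robot as it stands.
- The arm moves only by the shell command python3 -m jog 'ROWS' [OPENING] [FORCE]. ROWS is text: rows parted by semicolons, each of 6 numbers parted by spaces: the shift along the tool's x, y, z in units of 0.5 m (1.0 is 0.5 m), then the turn, a rotation vector about the tool's x, y, z in units of pi/2 rad (1.0 is pi/2 rad). A call has 1 to 20 rows; each row is the pose to reach, as a shift and turn from the pose measured when the call began, along the tool's axes at that moment; what a row does not reach only later rows make up. A row lasts 1/12 s, in which the tool goes at most 41.7 mm and 7.16 degrees, less where a joint would pass 70% of its speed; a pose out of reach is approached as far as the arm can. A call with a number of a shift or a turn outside -1 to 1 is refused whole. A call with a gripper value outside its range is refused whole. OPENING is the opening, from -1 (shut) to 1 (fully open), set as the call begins (- or left out, the last holds). The fingers move at their own pace and stop on an object; FORCE is the grip in N (left out, the last holds). Time passes only in rows, so rows that repeat a pose let the fingers close. It gives the time, the measured TCP pose, the force and the opening at its end, in the units of the state.
- state(): the state, without advancing time (a new reading comes with each control period).
- grab_frame(name): name is "scene" or "top" or "wrist"; returns the picture (384x512x3 uint8, red, green, blue); there is no depth.
- calibration(name): a dict with "mtx" (3x3 intrinsics, pixels), "distortion" ([k1, k2, p1, p2, k3] as OpenCV has them; the pictures are not rectified), "rvec" (rotation vector, rad) and "tvec" (3), from world to camera coordinates, as OpenCV has them. Camera axes: x right, y down, z forward; pixel columns grow to the right and rows downward; lengths in mm; the calibration is good to about 2 mm. A picture is of the moment at which its call begins: read the wrist's pose just before it. calibration takes no time and is no camera call; for the wrist camera it gives the pose at the moment of the call.
- job_done(): hands the job in, once; it reports no verdict.
Trained networks look in the newest picture that a camera, given by its name, has taken for a name from the list of things; names that differ only in an ending like _2 or _b are one class to them, and where a whole thing is asked for, a point or a joint stands for the part that bears it (a point fixed in the world has none). Each returns a list of dicts, best first, with "confidence" (0 to 1); they miss things now and then, are a little off and sometimes report something else, mostly with a low value. They report only what shows in the picture. A call takes as long as a camera call.
- spot_in(query, camera): "rect" ([left, top, right, bottom] in pixels, round what is visible of it).
- tip_of(query, camera): "location" ([column, row] in pixels: a listed point, or the origin of a listed thing).
The state is a dict: "time_s": time; "qpos": joint angles; "qvel": joint speeds; "effort": joint torques, N m; "ee_pos": TCP position; "ee_rot": TCP orientation; "force": force on the tool from outside, world axes, zero at the start; "torque": the same for the moment, N m; "gripper_width": finger opening in mm.
Only numpy, scipy, OpenCV 4.12 (cv2) and the standard library are available. Lean on these libraries where they do the work, as an engineer would, in place of code of your own. Each camera call takes 0.05 s, during which the arm holds its last target. There are 200 camera calls.

## Working session

There is one attempt and no reset: what is moved stays moved. The work goes in short steps, Python scripts to look and compute and a shell command to move; the robot and the scene stay as the last step left them, time stands still between calls to the robot, and variables do not carry over. Pictures are saved under pics/ and viewed, about 8 in all and at most 12, crops included, and the job is handed in when it is done.

```bash
mkdir -p pics; ls
cat > h.py <<'E'
from workcell import *
import numpy as np, cv2
def look(n,f):
    im=grab_frame(n); cv2.imwrite('pics/'+f,im[:,:,::-1]); return im
def cam(n):
    c=calibration(n); R=cv2.Rodrigues(np.array(c['rvec'],float))[0]; return np.array(c['mtx'],float),np.array(c['distortion'],float),R,np.array(c['tvec'],float).ravel()
def ray(n,p):
    K,d,R,t=cam(n); u=cv2.undistortPoints(np.array([[p]],float),K,d)[0,0]
    return -R.T@t, R.T@np.array([u[0],u[1],1])
def at_z(n,p,z):
    o,v=ray(n,p); return o+v*(z-o[2])/v[2]
def proj(n,P):
    K,d,R,t=cam(n); return cv2.projectPoints(np.array(P,float).reshape(-1,1,3),cv2.Rodrigues(R)[0],t,K,d)[0].reshape(-1,2)
E
python3 - <<'E'
from h import *
s=state(); print(s)
for n in ['scene','top']:
    look(n,n+'1.png')
    for q in ['lid_edge','lid_hinge','cover_knob','lid_keyhole','cash_box','mug','sugar_shaker','money_dish']:
        r=tip_of(q,n); print(n,q,[(np.round(a['location']),round(a['confidence'],2)) for a in r[:2]])
a=cv2.imread('pics/scene1.png');b=cv2.imread('pics/top1.png')
cv2.imwrite('pics/both.png',np.vstack([a,b])[:, :] if 0 else np.hstack([a,b])[:, :])
E
```

```text
pics
{'time_s': 0.0, 'qpos': array([-6.82956628e+01,  1.83519876e+01,  8.97078981e+01, -1.90492787e-04,
        7.20428276e+01, -1.14437078e+00]), 'qvel': array([ 0.00060012,  0.02157967,  0.07165071, -0.06929237, -0.12664149,
        0.05400821]), 'effort': array([-1.84327262e-03, -4.12468743e+01, -2.31974906e+01,  7.23234541e-02,
        4.54866921e-02, -1.40999095e-04]), 'ee_pos': array([ 223.1109964 , -529.43588977,  235.10665915]), 'ee_rot': array([-1.79897304e+02, -1.87028832e-03,  2.28487652e+01]), 'force': array([ 0.38755938, -0.01454143, -1.37522324]), 'torque': array([-0.01459738,  0.04908681, -0.02244227]), 'gripper_width': 91.09173760407822}
scene lid_edge [(array([250., 143.]), 0.6)]
scene lid_hinge [(array([239., 167.]), 0.64)]
scene cover_knob [(array([242., 138.]), 0.42)]
scene lid_keyhole [(array([245., 147.]), 0.74)]
scene cash_box [(array([249., 202.]), 0.68)]
scene mug [(array([363., 182.]), 0.91)]
scene sugar_shaker [(array([325., 160.]), 0.84)]
scene money_dish [(array([139., 291.]), 0.82)]
top lid_edge [(array([271., 181.]), 0.98)]
top lid_hinge [(array([271., 161.]), 0.96)]
top cover_knob [(array([269., 171.]), 0.61)]
top lid_keyhole [(array([270., 176.]), 0.7), (array([268., 191.]), 0.35)]
top cash_box [(array([271., 192.]), 0.85)]
top mug [(array([371., 226.]), 0.61)]
top sugar_shaker [(array([362., 179.]), 0.68), (array([156., 225.]), 0.2)]
top money_dish [(array([157., 221.]), 0.69)]
```

View pics/scene1.png

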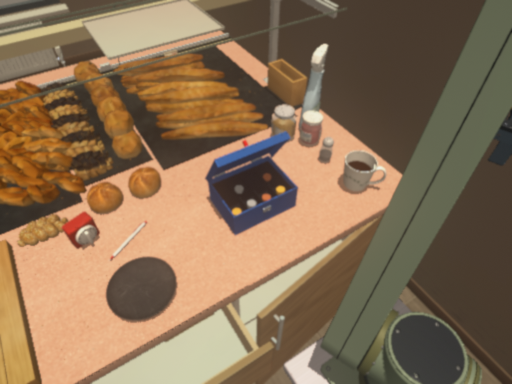

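View pics/top1.png

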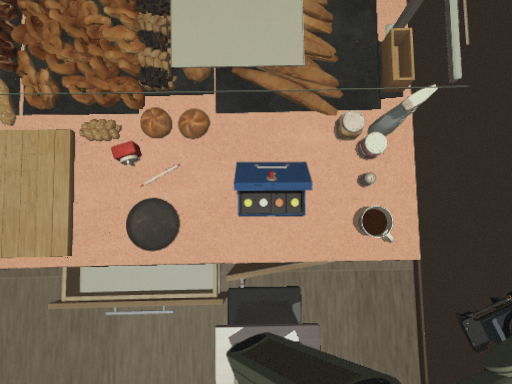

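Run:
```python
from h import *
for n in ['scene','top']:
    print(n,np.round(ray(n,(256,192))[0]),np.round(ray(n,(256,192))[1],2))
p=lambda *a:print(np.round(at_z(*a),0))
p('top',(271,161),80);p('top',(271,192),0);p('scene',(239,167),80);p('scene',(249,202),0)
p('top',(371,226),0);p('scene',(363,182),0);p('top',(362,179),0);p('scene',(325,160),0);p('top',(157,221),0)
# triangulate
for a,b in [((250,143),(271,181)),((242,138),(269,171)),((245,147),(270,176))]:
    o,v=ray('scene',a);q,w=ray('top',b);k=np.linalg.lstsq(np.c_[v,-w],q-o,rcond=None)[0];print('tri',np.round(o+v*k[0]),np.round(q+w*k[1]))
```

```text
scene [-21. 342. 808.] [ 0.56 -0.36 -0.75]
top [ 426.   19. 1301.] [ 0.1   0.01 -0.99]
[643. -21.  80.]
[558. -22.   0.]
[630. -21.  80.]
[562. -12.   0.]
[ 445. -332.    0.]
[ 446. -349.    0.]
[ 594. -311.    0.]
[ 583. -313.    0.]
[475. 337.   0.]
tri [564. -17. 219.] [565. -15. 219.]
tri [592. -11. 218.] [592. -11. 218.]
tri [582. -14. 194.] [582. -14. 194.]
```

The scene view shows the open box at about (250,190), its lid leaning towards the robot at about 60°. The red knob is at (245,143), the mug at (362,170), the shaker at (326,150) and the dish at (141,288). The top view agrees: box (271,190), mug (376,222), shaker (368,179), dish (153,223). The triangulated lid edge lies 157 mm from the hinge, which fits the given 158 mm. Next I move above the box for a close look.

```bash
cat >> h.py <<'E'
from scipy.spatial.transform import Rotation as Ro
def go(pos,rpy):
    s=state(); R=Ro.from_euler('xyz',s['ee_rot'],degrees=True)
    d=R.inv().apply(np.array(pos,float)-s['ee_pos'])/500
    w=(R.inv()*Ro.from_euler('xyz',rpy,degrees=True)).as_rotvec()/(np.pi/2)
    return np.round(np.r_[d,w],4)
E
python3 - <<'E'
from h import *
K,d,R,t=cam('wrist'); s=state(); T=Ro.from_euler('xyz',s['ee_rot'],degrees=True).as_matrix()
print(T.T@(-R.T@t-s['ee_pos']),(R@T).T)
print(go([440,-20,380],[180,0,0]),go([223,-530,380],[180,0,22.8]))
E
```

```text
[  77.14144748   -0.54441683 -149.87745235] [[-4.90687194e-04 -9.61805435e-01 -2.73733563e-01]
 [ 9.99999610e-01 -6.73036021e-04  5.72245140e-04]
 [-7.34621034e-04 -2.73733176e-01  9.61805390e-01]]
[ 7.954e-01 -7.715e-01 -2.881e-01  1.000e-04 -0.000e+00  2.539e-01] [-6.00e-04  0.00e+00 -2.88e-01  1.00e-04  0.00e+00  5.00e-04]
```

```bash
python3 -c "
from h import *
print(go([600,-20,370],[180,0,0]))"
python3 -m jog '0 0 -0.06 0 0 0;0 0 -0.13 0 0 0;0 0 -0.2 0 0 0;0 0 -0.27 0 0 0;0 0 -0.27 0 0 0' -1 20
python3 -c "
from h import *
print(go([600,-20,370],[180,0,0]))"
```

```text
[ 1.0903e+00 -6.4720e-01 -2.6810e-01  1.0000e-04 -0.0000e+00  2.5390e-01]
time_s: 1.32
ee_pos: [224.1, -531.9, 378.9]
ee_rot: [179.2, 0.0, 22.9]
force: [-0.5, -1.0, 0.9]
gripper_width: 60.8
[ 1.0904 -0.6518  0.0081  0.0091 -0.0017  0.2539]
```

```bash
python3 -m jog '0.075 -0.045 0 0 0 0.03;0.15 -0.09 0 0 0 0.06;0.225 -0.135 0 0 0 0.1;0.3 -0.18 0 0 0 0.13;0.37 -0.225 0 0 0 0.16;0.44 -0.27 0 0 0 0.19;0.51 -0.31 0 0 0 0.22;0.58 -0.355 0 0 0 0.254;0.65 -0.4 0 0 0 0.254;0.72 -0.44 0 0 0 0.254;0.79 -0.48 0 0 0 0.254;0.86 -0.525 0 0 0 0.254;0.93 -0.57 0 0 0 0.254;0.98 -0.6 0 0 0 0.254;0.98 -0.65 0 0 0 0.254;0.98 -0.65 0 0 0 0.254;0.98 -0.65 0 0 0 0.254;0.98 -0.65 0 0 0 0.254'
python3 - <<'E'
from h import *
print(go([600,-20,370],[180,0,0]))
look('wrist','w1.png')
for q in ['lid_edge','lid_hinge','cover_knob','lid_keyhole','cash_box']:
    for a in tip_of(q,'wrist')[:2]: print(q,np.round(a['location'],1),round(a['confidence'],2))
E
```

```text
time_s: 2.82
ee_pos: [549.4, -42.6, 374.1]
ee_rot: [179.2, -0.3, -0.0]
force: [-0.3, -0.4, 0.6]
gripper_width: 0.6
[ 1.011e-01 -4.540e-02  8.200e-03  9.000e-03 -3.700e-03 -1.000e-04]
lid_edge [240.1 179.4] 0.9
lid_hinge [243.1 110.4] 0.73
cover_knob [ 69.4 201.9] 0.64
cover_knob [233.4 147.6] 0.56
lid_keyhole [238.  161.9] 0.71
```

View pics/w1.png

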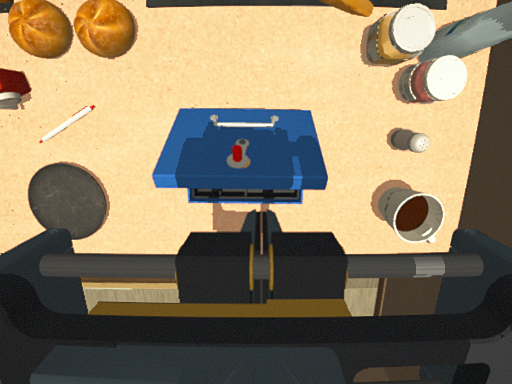

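The wrist view shows the lid's outer face from behind. Its free edge runs from (155,187) to (327,188) and its back edge from (184,109) to (316,111). The red knob is at (238,152) and the handle at (245,122). The knob hit at (69,202) is the dish and is false. I fit the box pose and lid angle to all of these points.

Run:
```python
from h import *
from scipy.optimize import least_squares
im=cv2.imread('pics/w1.png').astype(int)
b=((im[...,0]>im[...,2]+35)&(im[...,0]>60)).astype(np.uint8); b[205:]=0
c=max(cv2.findContours(b,0,2)[0],key=cv2.contourArea); q=cv2.approxPolyDP(c,4,True)[:,0]; print(q.tolist())
def model(p):
    x,y,yaw,th=p; X=np.array([np.cos(yaw),np.sin(yaw),0]);Y=np.array([-np.sin(yaw),np.cos(yaw),0]);Z=np.array([0,0,1.])
    L=-np.cos(th)*X+np.sin(th)*Z; N=np.sin(th)*X+np.cos(th)*Z; H=np.array([x,y,80.])
    f=lambda s,yy,h=6:H+s*L+yy*Y+h*N
    return f
W=[((158,104,6),(155,187)),((158,-104,6),(327,188)),((0,104,6),(184,109)),((0,-104,6),(316,111)),((158,0,6),(240.1,185)),((133,0,28),(238,147))]
T=[((158,0,6),(271,181)),((0,0,0),(271,161))]
S=[((158,0,6),(250,143)),((0,0,0),(239,167))]
C={n:cam(n) for n in ['wrist','top','scene']}
def pr(n,P):
    K,d,R,t=C[n]; return cv2.projectPoints(np.array(P).reshape(-1,1,3),cv2.Rodrigues(R)[0],t,K,d)[0].reshape(-1,2)
def res(p):
    f=model(p); return np.concatenate([(pr(n,[f(*a) for a,_ in D])-np.array([u for _,u in D])).ravel()*w for n,D,w in [('wrist',W,1),('top',T,.5),('scene',S,.3)]])
r=least_squares(res,[639,-18,0,1.05],loss='soft_l1'); print(r.x,np.round(res(r.x),1))
f=model(r.x); print('edge',f(158,0),'contact s=140',f(140,-45),f(140,45))
```

```text
[[152, 174], [156, 187], [186, 186], [189, 202], [301, 203], [303, 188], [324, 188], [326, 181], [308, 110], [180, 109]]
[ 6.34524949e+02 -2.31699766e+01 -2.41581996e-02  9.56351553e-01] [-0.5 -3.2  0.  -1.2 -3.9 -0.4 -4.7  0.4  0.9  0.3  3.4 10.4  1.1  3.3
  0.3  1.4  1.4  1.5 -0.  -0.4]
edge [548.36487901 -21.08809937 212.55982845] contact s=140 [557.65192669 -66.32563599 197.85214251] [559.82595318  23.64810245 197.85214251]
```

The band between rows 176 and 188 is the front rim, so the face's free edge is at about (152,175) to (326,180), which agrees with the network's (240,179). I refit with those.

```bash
cat > fit.py <<'E'
from h import *
from scipy.optimize import least_squares
def model(p):
    x,y,yaw,th=p; X=np.array([np.cos(yaw),np.sin(yaw),0]);Y=np.array([-np.sin(yaw),np.cos(yaw),0]);Z=np.array([0,0,1.])
    L=-np.cos(th)*X+np.sin(th)*Z; N=np.sin(th)*X+np.cos(th)*Z; H=np.array([x,y,80.])
    return lambda s,yy,h=6:H+s*L+yy*Y+h*N
W=[((158,104,6),(152.5,176)),((158,-104,6),(326.5,180)),((0,104,6),(180.5,109)),((0,-104,6),(309,110)),((158,0,6),(240.1,179.4)),((133,0,28),(238,147))]
T=[((158,0,6),(271,181)),((0,0,0),(271,161))]
S=[((158,0,6),(250,143)),((0,0,0),(239,167))]
C={n:cam(n) for n in ['wrist','top','scene']}
def pr(n,P):
    K,d,R,t=C[n]; return cv2.projectPoints(np.array(P).reshape(-1,1,3),cv2.Rodrigues(R)[0],t,K,d)[0].reshape(-1,2)
def res(p):
    f=model(p); return np.concatenate([(pr(n,[f(*a) for a,_ in D])-np.array([u for _,u in D])).ravel()*w for n,D,w in [('wrist',W,1),('top',T,.5),('scene',S,.3)]])
r=least_squares(res,[639,-18,0,1.05],loss='soft_l1'); print(r.x,np.round(res(r.x),1))
E
python3 - <<'E'
from fit import *
f=model(r.x); print('edge',f(158,0),'contact s=140',f(140,-45),f(140,45))
E
```

```text
[ 6.35623409e+02 -2.11704378e+01 -2.17320021e-02  1.02350346e+00] [-2.   0.6  0.9 -0.6 -1.7 -1.1  1.   0.4 -0.9 -1.5  1.7  2.7  0.8  1.3
  0.   1.3  0.6  0.4 -0.3 -0.4]
edge [558.54559962 -19.49511897 218.0442127 ] contact s=140 [566.93231824 -64.68803624 202.67335785] [568.88804448  25.290712   202.67335785]
```

```bash
python3 -m jog '0.055 -0.04 0 0.009 -0.004 0;0.112 -0.08 0 0.009 -0.004 0;0.112 -0.135 0 0.009 -0.004 0;0.112 -0.135 0.05 0.009 -0.004 0;0.112 -0.135 0.11 0.009 -0.004 0;0.112 -0.135 0.17 0.009 -0.004 0;0.112 -0.135 0.23 0.009 -0.004 0;0.112 -0.135 0.28 0.009 -0.004 0;0.112 -0.135 0.304 0.009 -0.004 0;0.112 -0.135 0.304 0.009 -0.004 0;0.112 -0.135 0.304 0.009 -0.004 0'
python3 - <<'E'
from h import *
s=state(); p=s['ee_pos']
for th in [1.0,.9,.8,.7,.6,.5,.4,.3,.2,.15,.1,.05,0,-.03,-.06]:
    c=np.array([635.6-140*np.cos(th)+6*np.sin(th)+16, 25, 80+140*np.sin(th)+6*np.cos(th)+22])
    print(th,np.round(c),go(c,[180,0,0])[:3])
look('wrist','w2.png')
E
```

```text
time_s: 4.03
ee_pos: [606.4, 21.9, 221.3]
ee_rot: [-180.0, 0.1, -0.1]
force: [-0.4, -0.3, 0.1]
gripper_width: 0.5
1.0 [581.  25. 223.] [-0.0508 -0.006  -0.0033]
0.9 [569.  25. 215.] [-0.0742 -0.006   0.012 ]
0.8 [558.  25. 207.] [-0.096  -0.0059  0.0296]
0.7 [548.  25. 197.] [-0.116  -0.0059  0.0493]
0.6 [539.  25. 186.] [-0.1338 -0.0058  0.0709]
0.5 [532.  25. 174.] [-0.1494 -0.0058  0.0942]
0.4 [525.  25. 162.] [-0.1627 -0.0057  0.1189]
0.3 [520.  25. 149.] [-0.1733 -0.0057  0.1447]
0.2 [516.  25. 136.] [-0.1814 -0.0057  0.1716]
0.15 [514.  25. 129.] [-0.1844 -0.0056  0.1853]
0.1 [513.  25. 122.] [-0.1867 -0.0056  0.1991]
0.05 [512.  25. 115.] [-0.1883 -0.0056  0.213 ]
0 [512.  25. 108.] [-0.1893 -0.0056  0.227 ]
-0.03 [511.  25. 104.] [-0.1895 -0.0056  0.2354]
-0.06 [511.  25. 100.] [-0.1895 -0.0056  0.2438]
```

View pics/w2.png

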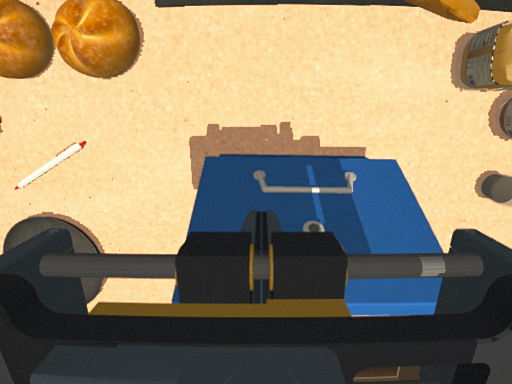

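The fingertips (262,215) stand behind and above the outer face, left of the cover pin (314,228) and clear of the handle. I now push down along the arc, slower near the end.

```bash
python3 -m jog '-0.025 -0.006 0 0 0 0;-0.05 -0.006 0 0 0 0;-0.074 -0.006 0.012 0 0 0;-0.096 -0.006 0.03 0 0 0;-0.116 -0.006 0.049 0 0 0;-0.134 -0.006 0.071 0 0 0;-0.149 -0.006 0.094 0 0 0;-0.163 -0.006 0.119 0 0 0;-0.173 -0.006 0.145 0 0 0;-0.178 -0.006 0.158 0 0 0;-0.181 -0.006 0.172 0 0 0;-0.184 -0.006 0.185 0 0 0;-0.187 -0.006 0.199 0 0 0;-0.188 -0.006 0.206 0 0 0;-0.189 -0.006 0.213 0 0 0;-0.189 -0.006 0.22 0 0 0;-0.189 -0.006 0.226 0 0 0;-0.189 -0.006 0.226 0 0 0'
```

```text
time_s: 5.58
ee_pos: [512.4, 25.3, 108.8]
ee_rot: [-180.0, -0.0, -0.1]
force: [0.1, -0.0, -0.1]
gripper_width: 0.4
```

```bash
python3 -m jog '0 0 0.003 0 0 0;0 0 0.006 0 0 0;0 0 0.006 0 0 0;0 0 0.006 0 0 0'
python3 - <<'E'
from h import *
look('wrist','w3.png');look('scene','s3.png')
for n in ['wrist','scene']:
  for q in ['lid_edge','cover_knob']:
    for a in tip_of(q,n)[:2]: print(n,q,np.round(a['location'],1),round(a['confidence'],2))
a=cv2.imread('pics/w3.png');b=cv2.resize(cv2.imread('pics/s3.png')[100:292,120:376],(512,384));cv2.imwrite('pics/c3.png',cv2.resize(np.vstack([a,b]),(400,600)))
E
```

```text
time_s: 5.92
ee_pos: [512.7, 25.3, 108.2]
ee_rot: [-180.0, -0.1, -0.1]
force: [-5.1, 0.3, 15.3]
gripper_width: 0.3
scene cover_knob [258.  189.1] 0.57
```

View pics/c3.png

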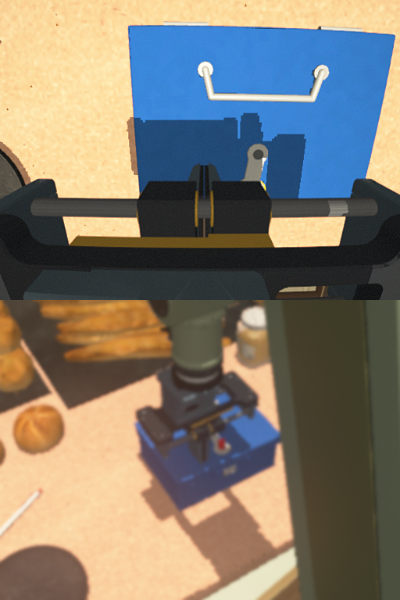

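The lid is shut: the push met 15 N with the tip at 86 mm, which matches the given outer face height. The scene crop agrees, with the knob at (222,447) still between the fingers' right side and the front edge. I locate the pin from its wrist pixel (329,197) and check it against the model.

Run:
```python
from h import *
print('pin',at_z('wrist',(329,197),92),'model',635.6-98, -21.2+98*.0217)
print('knob scene',at_z('scene',(258,189.1),108),'model',635.6-133,-21.2+133*.0217)
# lid side edges at row 190 of c3 -> corners
print('corners',at_z('wrist',(128*1.28,27*1.28),86),at_z('wrist',(396*1.28,35*1.28),86))
```

```text
pin [539.5666778 -18.7107325  92.       ] model 537.6 -19.0734
knob scene [508.61887936  -7.22904755 108.        ] model 502.6 -18.3139
corners [637.27463971  82.17601629  86.        ] [ 634.74051836 -125.52032171   86.        ]
```

Pin at about (539,-19), matching the model within 2 mm, so the knob is at about (504,-18.5). I lift the tips to about 97 mm, push the knob towards -y along its arc, back off and rise.

```bash
python3 -m jog '0 0 -0.022 0 0 0;-0.005 0.01 -0.022 0 0 0;-0.011 0.03 -0.022 0 0 0;-0.011 0.04 -0.022 0 0 0;-0.011 0.049 -0.022 0 0 0;-0.01 0.057 -0.022 0 0 0;-0.009 0.065 -0.022 0 0 0;-0.007 0.074 -0.022 0 0 0;-0.005 0.083 -0.022 0 0 0;0.003 0.095 -0.022 0 0 0;0.011 0.105 -0.022 0 0 0;0.019 0.111 -0.022 0 0 0;0.027 0.116 -0.022 0 0 0;0.035 0.121 -0.022 0 0 0;0.041 0.125 -0.022 0 0 0;0.041 0.125 -0.022 0 0 0'
python3 -m jog '0 -0.02 0 0 0 0;0 -0.03 0 0 0 0;0 -0.03 -0.07 0 0 0;0 -0.03 -0.14 0 0 0;0 -0.03 -0.21 0 0 0;0 -0.03 -0.28 0 0 0;0 -0.03 -0.35 0 0 0;0 -0.03 -0.4 0 0 0;0 -0.03 -0.4 0 0 0;0 -0.03 -0.4 0 0 0'
python3 - <<'E'
from h import *
look('wrist','w4.png')
for q in ['lid_edge','cover_knob','lid_keyhole','lid_hinge']:
    for a in tip_of(q,'wrist')[:2]: print(q,np.round(a['location'],1),round(a['confidence'],2),at_z('wrist',a['location'],108 if 'knob' in q else 86).round())
E
```

```text
time_s: 7.55
ee_pos: [534.2, -37.5, 119.2]
ee_rot: [-180.0, -0.2, -0.1]
force: [0.8, 0.9, 0.1]
gripper_width: 0.1
time_s: 8.38
ee_pos: [534.0, -22.0, 320.8]
ee_rot: [-180.0, -0.4, -0.1]
force: [-0.4, 0.8, -0.2]
gripper_width: 0.5
cover_knob [282.7 182.7] 0.92 [522. -52. 108.]
lid_keyhole [257.3 193.2] 0.67 [501. -16.  86.]
lid_hinge [260.7  98.9] 0.88 [634. -22.  86.]
```

View pics/w4.png

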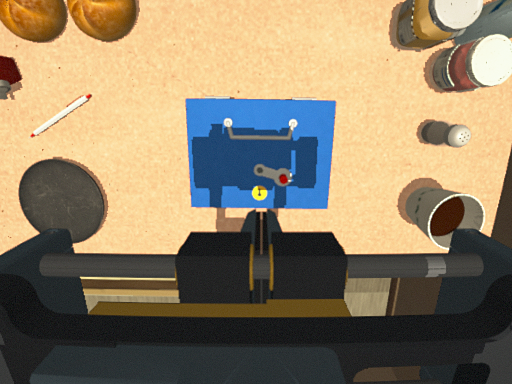

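The wrist view shows the lid flat and the brass keyhole bare at (260,193). The cover is swung from its pin (260,170) to the knob (284,179), an angle of about 1.1 to 1.2 rad, above the required 0.9. The mug, shaker and dish stand where they were, and the arm is clear.

```bash
python3 -c "
from h import *
for n in ['mug','sugar_shaker','money_dish']: pass
grab_frame('top'); grab_frame('top'); print(state()['force'],state()['time_s']); print(job_done())"
```

```text
[ 0.50812873  0.06247815 -1.27581403] 8.7333
the job is handed in; nothing more can be done
None
```

I shut the lid and swung the keyhole cover aside to the box's -y side. The job was handed in at 8.7 s of the allowed 48 s.

- **Lid:** I pushed it down along its arc with closed fingertips at about 1.2 rad/s, slowing to about 0.6 rad/s before the stop. It met the stop with 15 N on the wrist and the fingertips at 86 mm, the height given for the shut lid. I did not measure its angle from the last picture.
- **Cover:** The last wrist picture shows the brass keyhole clear. The network put the knob at about (522, -52) mm, which gives a cover angle of about 1.1 rad; the cover's slant in the picture gives about 1.2 rad. Both are above the required 0.9 rad but short of a full quarter turn.
- **Mug, shaker and dish:** They stand undisturbed in the last wrist picture. I checked this by eye and did not measure it.
- **Robot:** At the end the arm stood about 200 mm above the lid, with the force reading near zero.

Some checks disagreed:
- The network once reported a false knob on the dish.
- The scene camera put the knob about 11 mm off in y from my fitted model. I went by the wrist camera's pin position, which matched the model within 2 mm.
- The last lid edge query returned nothing.

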